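# Turn the lid leaf over and bolt it

### The job

The lid leaf of the two-bay garnish box stands half open over the egg bay: with a fingertip, push it up and over its spine until it lies flat over the lemons on the other side, guiding it all the way without flinging it. Then push the small slide bolt on that side inwards, fully home over the leaf's edge. Push only, never pinch the leaf between the fingers, and leave everything else on the counter where it stands.

Things in the scene. Friction and masses are not known exactly. Their poses are not given: they have to be found in the camera images.
- station: Two-bay stainless garnish box, fixed, 200 mm (its x) by 244 mm (its y), rim 84 mm high. Origin: centre of its underside, on the counter. Its x axis runs along the spine (hinge), over the middle wall; egg bay on its -y side, lemon bay on +y. Yaw varies by up to 0.6 rad. Its bolt bracket, 44 mm wide (x), reaches from the +y wall to 167.5 mm from the spine plane, top 91 mm high
- spine (a point): middle of the hinge line, 88 mm above the counter; axes as station
- leaf (a joint): angle of the leaf about the spine (rad): 0 = flat over the egg bay (-y), pi/2 = upright, pi = flat over the lemon bay (+y; its stop). Starts between 0.45 and 0.95. The hinge is stiff: the leaf stays where it is left; 0.2 N m of friction plus up to 0.16 N m of weight must be overcome (about 2 to 6 N at the free edge)
- leaf_edge (a point): middle of the free edge of the leaf (about 0.23 kg), 118 mm from the hinge line, mid thickness. Axes turn with the leaf: -y from hinge to free edge, z out of the outer face. Main plate: 180 mm along the spine, 6 to 118 mm from the hinge line, 4 mm thick, centred on the hinge plane; its inner face looks down at the start, up at the end
- leaf_cap (a point): centre of the panel on the leaf's outer face (up at the start, inside the lemon bay at the end), 61 mm from the hinge line, on the panel's surface. Panel 152 mm along the spine by 84 mm, 4 mm thick, so the plate's bare margin is 14 to 15 mm wide. Fingers pressing on this panel and on the main plate at once count as pinching
- bolt (a joint): travel of the slide bolt towards the spine (station's -y direction), in m: 0 to 0.004 at the start, 0.022 = fully home (stop), its flat tongue then lying 16 mm over the leaf's edge. Friction about 2 N; stays where it is left
- bolt_face (a point): centre of the outer (+y) face of the bolt's upright black thumb tab, the face to push; the tab is 40 mm wide (station's x), 33 mm high (its top is 125 mm above the counter, this point 108.5 mm) and 10 mm thick (y); moves with the bolt. Axes as station
- sauce_bottle: red squeeze bottle, 60 mm across, 170 mm high, origin at the centre of its base; leave alone
- oil_bottle: green glass bottle, 66 mm across, 190 mm high, origin at the centre of its base; leave alone
- salt_shaker: small steel shaker, 42 mm across, 75 mm high, origin at the centre of its base; leave alone
- ramekin: white ramekin, 76 mm across, 42 mm high, origin at the centre of its base; leave alone
- coffee_cup: white mug, 72 mm across, 85 mm high, origin at the centre of its base; leave alone
- spatula: spatula lying flat, black handle, origin at its middle on the counter; leave alone
- bowl: steel bowl, 140 mm across, 55 mm high, origin at the centre of its base; leave alone

How it is judged:
By the outcome, as a careful person would: the job done as asked, in the order asked, and still so for the second after the job is handed in, with the robot touching nothing.
It also fails if it takes over 45 s, if anything falls off the work surface, if the arm or the gripper's body presses on something with over 40 N, if the wrist force passes 120 N, or if a joint passes its speed limit or range.

### The arm

A 7-joint arm with a two-finger parallel gripper is mounted at the origin on the work surface. World frame = base frame: x ahead of the robot, y to its left, z up, the work surface at z = 0. Lengths are in m, angles in rad, forces in N, time in s.
With the tool pointing down it reaches from about 0.35 to 0.9 m from the base axis. Payload 7.2 kg.
Tool frame: the origin (TCP) lies at the very end of the fingers, on their centre line; the grasp point (between the pads) lies 19 mm behind it; z points along the fingers, y is the line along which they close (so a half turn about z gives the same grasp; the last joint's range is limited). The gripper opens to 88 mm and grips with 3 to 60 N. Pads are 20 mm wide; open, the fingers measure 115 mm over their backs; the gripper's body (75 mm by 178 mm) begins 61 mm behind the grasp point.
Start: joints at [-1.288, 0.411, -0.013, 1.596, 0.006, 1.134, -0.082], TCP at [0.215, 0.587, 0.223] pointing down, gripper open.
Joint ranges: [-2.95, 2.95], [-0.29, 1.99], [-1.47, 1.44], [0.14, 2.54], [-1.03, 4.17], [0.13, 1.85], [-2.86, 2.86]. Speed limits (rad/s): [2.39, 2.39, 3.01, 3.01, 3.14, 3.14, 3.14].

### API

Orientations are given as a 3x3 rotation matrix whose columns are the frame's x, y, z axes.
In Python, from rig import * gives the robot as it stands.
- The arm moves only by the tool step_arm, never from a script. Its argument "commands" is text: rows parted by semicolons, each of 7 numbers parted by spaces: the shift along the tool's x, y, z in cm, then the turn, a rotation vector about the tool's x, y, z in rad, then the opening in per cent of the stroke, from 0 (shut) to 100 (fully open). In form: x y z rx ry rz hand; .... A call has 1 to 20 rows; each row is the pose to reach, as a shift and turn from the pose commanded when the call began, along the tool's axes at that moment; what a row does not reach only later rows make up. A row lasts 1/12 s, in which the tool goes at most 41.7 mm and 7.16 degrees, less where a joint would pass 70% of its speed; a pose out of reach is approached as far as the arm can. A call with a gripper value outside its range is refused whole. The fingers move at their own pace and stop on an object; the grip force is fixed at half the most. Time passes only in rows, so rows that repeat a pose let the fingers close. It gives the time, the measured TCP pose, the force, the opening and the grip force at its end, in the units of the state.
- state(): the state, without advancing time (a new reading comes with each control period).
- get_image(name): name is "scene" or "top" or "wrist"; returns a dict with "frame" (400x640x3 uint8, red, green, blue), "fx", "fy", "cx", "cy" (pixels), "extrinsics" (4x4, takes a point from camera to world coordinates). Camera axes: x right, y up, looking along -z (the intrinsics and any distortion apply to the point x, -y, -z); pixel columns grow to the right and rows downward; lengths in m; the calibration is good to about 2 mm. A picture is of the moment at which its call begins. There is no depth.
- hand_in(): hands the job in; it is judged then, once.
Trained networks look in a picture, given as the dict that the camera call returned (one of the last four; its "shot" number tells which), for a name from the list of things; names that differ only in an ending like _2 or _b are one class to them, and where a whole thing is asked for, a point or a joint stands for the part that bears it (a point fixed in the world has none). Each returns a list of dicts, best first, with "p" (0 to 1); they miss things now and then, are a little off and sometimes report something else, mostly with a low value. They report only what shows in the picture. A call takes as long as a camera call.
- look_for(picture, target): "uv" ([column, row] in pixels, amid what is visible of it).
- silhouettes(picture, target): "pixels" (400x640 bool, what is visible of it) and "uv" ([column, row] in pixels, amid what is visible of it).
The state is a dict: "time": time; "joint_positions": joint angles; "dq": joint speeds; "effort": joint torques, N m; "ee_pos": TCP position; "tool_rot": TCP orientation; "force": force on the tool from outside, world axes, zero at the start; "wrist_torque": the same for the moment, N m; "grip_width": opening from 0.0 (shut) to 1.0 (fully open); "gripper_force": force on a finger pad.
Only numpy, scipy, OpenCV 4.12 (cv2) and the standard library are available. Lean on these libraries where they do the work, as an engineer would, in place of code of your own. Each camera call takes 0.05 s, during which the arm holds its last target. There are 200 camera calls.

## Working session

There is one attempt and no reset: what is moved stays moved. The work goes in short steps, Python scripts to look and compute and a tool call to move; the robot and the scene stay as the last step left them, time stands still between calls to the robot, and variables do not carry over. Pictures are saved under pics/ and viewed, at most 10 in all, crops included, and the job is handed in when it is done.

Besides the shell and the picture viewer there is one more tool, called after "Request:" by a JSON object that holds its "fn" and its "kwargs". step_arm: Moves the arm, as the interface text tells. Its arguments: {"type":"object","properties":{"commands":{"type":"string"}},"required":["commands"]}

```bash
mkdir -p pics; ls; cat > h.py <<'E'
from rig import *
import numpy as np, cv2
def ray(p,uv):
    E=np.array(p["extrinsics"]);d=np.array([(uv[0]-p["cx"])/p["fx"],-(uv[1]-p["cy"])/p["fy"],-1.]);d=E[:3,:3]@d
    return E[:3,3],d/np.linalg.norm(d)
def onz(p,uv,z):
    o,d=ray(p,uv);return o+d*(z-o[2])/d[2]
def proj(p,X):
    E=np.array(p["extrinsics"]);c=E[:3,:3].T@(np.array(X)-E[:3,3]);return np.array([p["cx"]+p["fx"]*c[0]/-c[2],p["cy"]-p["fy"]*c[1]/-c[2]])
def tri(l):
    A=0;b=0
    for p,uv in l:
        o,d=ray(p,uv);M=np.eye(3)-np.outer(d,d);A=A+M;b=b+M@o
    return np.linalg.solve(A,b)
def save(p,n): cv2.imwrite("pics/"+n+".png",p["frame"][:,:,::-1])
E
python3 - <<'E'
from h import *
S=get_image("scene");T=get_image("top")
print([k for k in S if k!="frame"])
save(S,"s0");save(T,"t0")
cv2.imwrite("pics/st0.png",cv2.resize(np.vstack([S["frame"],T["frame"]])[:,:,::-1],(480,600)))
for n in ["station","leaf","leaf_cap","leaf_edge","bolt","bolt_face","spine","sauce_bottle","oil_bottle","salt_shaker","ramekin","coffee_cup","spatula","bowl"]:
    for nm,p in(("S",S),("T",T)):
        try:
            r=look_for(p,n);print(n,nm,[(np.round(q["uv"]),round(q["p"],2),np.round(onz(p,q["uv"],0.05),3)) for q in r[:2]])
        except Exception as e: print(n,e)
s=state();print(s["ee_pos"],s["tool_rot"],s["time"],s["force"])
E
```

```text
pics
['fx', 'fy', 'cx', 'cy', 'extrinsics', 'shot']
station S [(array([292., 216.]), 0.71, array([ 0.535, -0.094,  0.05 ]))]
station T [(array([352., 216.]), 0.76, array([ 0.559, -0.097,  0.05 ])), (array([392., 170.]), 0.26, array([ 0.689, -0.203,  0.05 ]))]
leaf S [(array([281., 208.]), 0.78, array([ 0.498, -0.099,  0.05 ]))]
leaf T [(array([373., 221.]), 0.73, array([ 0.549, -0.153,  0.05 ]))]
leaf_cap S [(array([280., 212.]), 0.67, array([ 0.506, -0.109,  0.05 ]))]
leaf_cap T [(array([373., 219.]), 0.86, array([ 0.554, -0.152,  0.05 ]))]
leaf_edge S [(array([278., 214.]), 0.76, array([ 0.506, -0.115,  0.05 ]))]
leaf_edge T [(array([374., 223.]), 0.68, array([ 0.542, -0.155,  0.05 ])), (array([349., 219.]), 0.21, array([ 0.553, -0.089,  0.05 ]))]
bolt S [(array([338., 180.]), 0.59, array([0.532, 0.076, 0.05 ]))]
bolt T [(array([302., 209.]), 0.55, array([0.575, 0.035, 0.05 ])), (array([353., 219.]), 0.26, array([ 0.552, -0.099,  0.05 ]))]
bolt_face S [(array([340., 182.]), 0.57, array([0.541, 0.076, 0.05 ]))]
bolt_face T [(array([296., 209.]), 0.56, array([0.574, 0.052, 0.05 ]))]

[... 1244 characters left out ...]
cup T [(array([472., 226.]), 0.79, array([ 0.544, -0.411,  0.05 ]))]
spatula S [(array([410., 128.]), 0.58, array([0.538, 0.374, 0.05 ]))]
spatula T [(array([163., 226.]), 0.59, array([0.519, 0.395, 0.05 ])), (array([281., 243.]), 0.29, array([0.484, 0.085, 0.05 ]))]
bowl S [(array([171., 251.]), 0.65, array([ 0.412, -0.375,  0.05 ])), (array([279., 211.]), 0.45, array([ 0.502, -0.108,  0.05 ]))]
bowl T [(array([461., 279.]), 0.76, array([ 0.405, -0.378,  0.05 ]))]
[0.2147908  0.5869359  0.22266288] [[-9.39093593e-01  3.43661494e-01  8.39659038e-06]
 [ 3.43661494e-01  9.39093592e-01  4.29354434e-05]
 [ 6.87007443e-06  4.32059847e-05 -9.99999999e-01]] 1.5 [ 0.72209025  0.25608365 -0.15611611]
```

```bash
python3 - <<'E'
import cv2,numpy as np
s=cv2.imread("pics/s0.png")[130:330,190:390];t=cv2.imread("pics/t0.png")[140:300,260:420]
cv2.imwrite("pics/c0.png",np.hstack([cv2.resize(s,(400,400),interpolation=2),cv2.resize(t,(400,400),interpolation=2)]))
cv2.imwrite("pics/c1.png",np.hstack([cv2.imread("pics/s0.png")]))
E
```

```text
(no output)
```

View pics/c0.png

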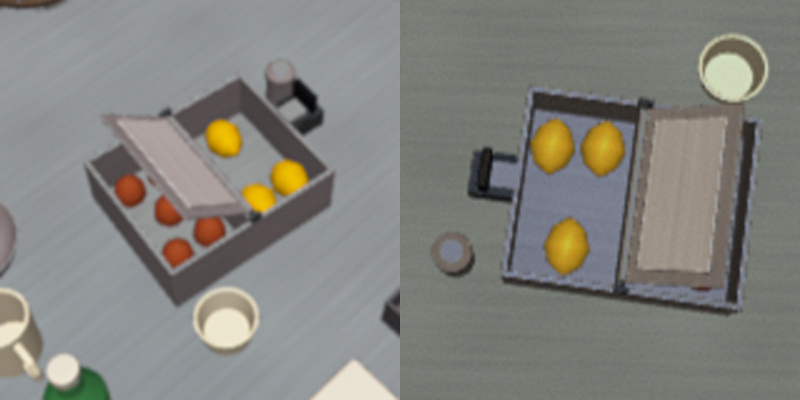

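View pics/t0.png

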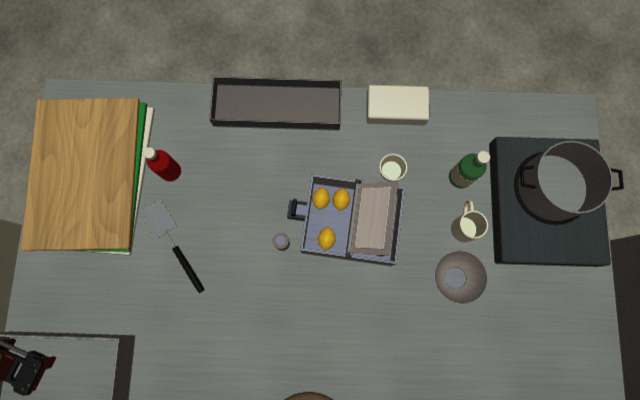

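```bash
cat >> h.py <<'E'
def Rz(a): return np.array([[np.cos(a),-np.sin(a),0],[np.sin(a),np.cos(a),0],[0,0,1]])
def w(q,X): return np.array([q[0],q[1],0])+Rz(q[2])@np.array(X,float)
def leafpt(th,x,d,n=0): # d from hinge, n along outer normal
    return [x,-d*np.cos(th)-n*np.sin(-th)*-1*-1 if 0 else -d*np.cos(th)+n*np.sin(th)*1, .088+d*np.sin(th)+n*np.cos(th)]
E
python3 - <<'E'
from h import *
from scipy.optimize import least_squares
S=get_image("scene");T=get_image("top")
s=lambda u,v:(S,(190+u/2,130+v/2)); t=lambda u,v:(T,(260+(u-400)/2.5,140+v/2.5))
P=[(.1,.122,.084),(.1,-.122,.084),(-.1,-.122,.084),(-.1,.122,.084)]
O=[(t(530,90),P[0]),(t(757,122),P[1]),(t(740,309),P[2]),(t(503,279),P[3]),(s(333,175),P[0]),(s(178,303),P[1]),(s(88,165),P[2]),(s(240,80),P[3])]
L=[(t(743,105),.09),(t(716,290),-.09),(s(185,217),.09),(s(103,115),-.09)]
def f(q):
    r=[proj(p,w(q,X))-uv for (p,uv),X in O]+[proj(p,w(q,leafpt(q[3],x,.118)))-uv for (p,uv),x in L]
    r+=[proj(p,w(q,(0,.1675-q[4],.108)))-uv for p,uv in []]
    return np.concatenate(r)
r=least_squares(lambda q:f(q),[.55,-.1,-.13,.7,0],loss='soft_l1');q=r.x;print(q);print(f(q).reshape(-1,2).round(1).tolist())
np.save("q.npy",q)
for n in["bolt","bolt_face"]:
    print(n,tri([(S,look_for(S,n)[0]["uv"]),(T,look_for(T,n)[0]["uv"])]))
for n,h in [("salt_shaker",.04),("ramekin",.02),("coffee_cup",.04)]: print(n,tri([(S,look_for(S,n)[0]["uv"]),(T,look_for(T,n)[0]["uv"])]))
print(w(q,(0,.17,.1085)),w(q,(0,0,0)),w(q,leafpt(q[3],0,.118)))
E
```

```text
[ 0.54927098 -0.09739731 -0.11049082  0.71505846  0.        ]
[[-0.7, -2.3], [2.0, -2.2], [0.5, 0.2], [-1.4, -1.6], [0.8, -2.7], [-3.5, -13.8], [-3.2, -2.2], [-0.2, -4.2], [-0.2, -1.2], [2.3, -1.1], [0.2, 0.2], [-1.7, -0.9]]
bolt [0.56717441 0.03753614 0.10751142]
bolt_face [0.56492903 0.04977915 0.09702871]
salt_shaker [0.48599499 0.08625046 0.06389938]
ramekin [ 0.69872723 -0.20134722  0.03299467]
coffee_cup [ 0.5464844  -0.40580063  0.04156401]
[0.56801622 0.07156604 0.1085    ] [ 0.54927098 -0.09739731  0.        ] [ 0.53944665 -0.18595049  0.16536806]
```

```bash
cat >> h.py <<'E'
from scipy.spatial.transform import Rotation as Ro
def cmd(p,R=None):
    s=state();R0=np.array(s["tool_rot"]);R=R0 if R is None else R
    return np.round(np.r_[R0.T@(np.array(p)-s["ee_pos"])*100,Ro.from_matrix(R0.T@R).as_rotvec()],3)
def Rdown(yaw): # tool y along station x, z down
    y=np.array([np.cos(yaw),np.sin(yaw),0]);z=np.array([0,0,-1.]);return np.c_[np.cross(y,z),y,z]
E
python3 - <<'E'
from h import *
q=np.load("q.npy")
print(Rdown(-.12).round(2),cmd((.50,-.08,.33),Rdown(-.12)))
W=get_image("wrist");s=state();R=np.array(s["tool_rot"]);E=np.array(W["extrinsics"])
print(R.T@(E[:3,3]-s["ee_pos"]),(R.T@E[:3,:3]).round(2),W["fx"])
E
```

```text
[[ 0.12  0.99  0.  ]
 [ 0.99 -0.12  0.  ]
 [ 0.    0.   -1.  ]] [-49.701 -52.83  -10.735   0.     -0.      1.34 ]
[ 0.07905205 -0.00051219 -0.1619485 ] [[-0.    0.96  0.29]
 [ 1.    0.    0.  ]
 [-0.    0.29 -0.96]] 319.33834359981216
```

Request:
{"fn": "step_arm", "kwargs": {"commands": "-1 -1 -3 0 0 0.05 50; -3 -3 -7 0 0 0.1 0; -6 -6 -10.7 0 0 0.2 0; -9 -9 -10.7 0 0 0.3 0; -12 -12 -10.7 0 0 0.4 0; -15 -15 -10.7 0 0 0.5 0; -18 -18 -10.7 0 0 0.6 0; -21 -21 -10.7 0 0 0.7 0; -24 -24 -10.7 0 0 0.8 0; -27 -27 -10.7 0 0 0.9 0; -30 -30.5 -10.7 0 0 1 0; -33 -34 -10.7 0 0 1.1 0; -36 -37 -10.7 0 0 1.2 0; -39 -40 -10.7 0 0 1.3 0; -42 -43 -10.7 0 0 1.34 0; -45 -46.5 -10.7 0 0 1.34 0; -47 -49.5 -10.7 0 0 1.34 0; -49 -52 -10.7 0 0 1.34 0; -49.7 -52.8 -10.7 0 0 1.34 0; -49.7 -52.8 -10.7 0 0 1.34 0"}}

```text
time: 3.82
ee_pos: [0.5007, -0.0869, 0.3302]
tool_rot: [[0.128, 0.992, 0.002], [0.992, -0.128, -0.003], [-0.003, 0.002, -1.0]]
force: [-0.3, 0.6, -0.3]
grip_width: 0.002
gripper_force: 0.0
```

```bash
python3 - <<'E'
from h import *
W=get_image("wrist");save(W,"w1");s=state();print(s["ee_pos"],s["joint_positions"],np.array(s["tool_rot"]).round(2),s["grip_width"],s["time"])
E
```

```text
[ 0.50025808 -0.08349112  0.32980288] [-0.54577014  0.13120755  0.69983921  1.75271771 -0.08640219  1.28862662
  0.0474838 ] [[ 0.13  0.99  0.  ]
 [ 0.99 -0.13 -0.  ]
 [-0.    0.   -1.  ]] 0.00561244567241161 3.8667
```

View pics/w1.png

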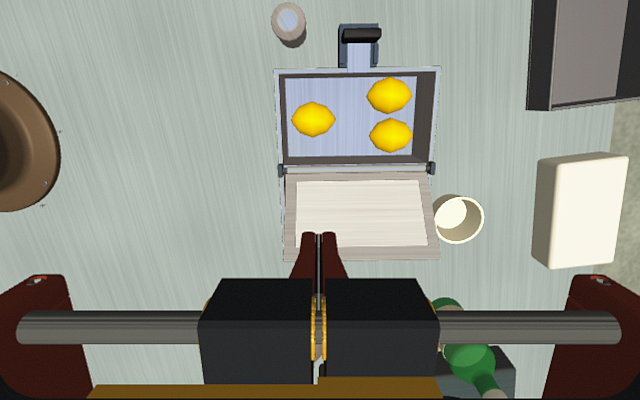

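```bash
cat > fit.py <<'E'
from h import *
from scipy.optimize import least_squares
S=get_image("scene");T=get_image("top");W=get_image("wrist")
s=lambda u,v:(S,(190+u/2,130+v/2)); t=lambda u,v:(T,(260+(u-400)/2.5,140+v/2.5)); ww=lambda u,v:(W,(u,v))
P=[(.1,.122,.084),(.1,-.122,.084),(-.1,-.122,.084),(-.1,.122,.084)]
O=[(t(530,90),P[0]),(t(757,122),P[1]),(t(740,309),P[2]),(t(503,279),P[3]),(s(333,175),P[0]),(s(88,165),P[2]),(s(240,80),P[3]),(ww(440,67),P[0]),(ww(275,69),P[3])]
L=[(t(743,105),.09),(t(716,290),-.09),(s(185,217),.09),(s(103,115),-.09),(ww(440,261),.09),(ww(285,261),-.09)]
def f(q):
    r=[proj(p,w(q,X))-uv for (p,uv),X in O]+[proj(p,w(q,leafpt(q[3],x,.118)))-uv for (p,uv),x in L]
    return np.concatenate(r)
r=least_squares(f,[.55,-.1,-.13,.7],loss='soft_l1');q=r.x;print(q);print(f(q).reshape(-1,2).round(1).tolist())
np.save("q.npy",q)
print("tabs",proj(W,w(q,(-.1,0,.088))),proj(W,w(q,(.1,0,.088))))
print("tab outer top at local y:",[((Rz(q[2]).T@(onz(W,uv,.125)-[q[0],q[1],0]))).round(4) for uv in [(342,28),(382,28),(361,38)]])
print("shaker",(Rz(q[2]).T@(onz(W,(289,18),.075)-[q[0],q[1],0])).round(3))
a=silhouettes(W,"bolt_face")
if a:
    m=a[0]["pixels"];v,u=np.where(m);print(a[0]["p"],u.min(),u.max(),v.min(),v.max())
c=cv2.resize(W["frame"][0:280,250:470],None,fx=2,fy=2,interpolation=2);cv2.imwrite("pics/c2.png",c[:,:,::-1])
E
python3 fit.py
```

```text
[ 0.54791419 -0.09089626 -0.10775195  0.65961345]
[[-3.3, -1.7], [-0.6, -1.9], [-2.0, 0.5], [-3.9, -1.0], [2.2, -4.7], [-1.4, -3.8], [1.1, -5.8], [2.5, 0.6], [-0.9, 1.1], [-1.6, -0.1], [1.1, -0.2], [0.8, 0.3], [-1.1, -0.5], [0.3, 0.8], [-1.0, 2.7]]
tabs [278.78076482 171.49178681] [434.39435378 169.39316487]
tab outer top at local y: [array([-0.0225,  0.1578,  0.125 ]), array([0.0188, 0.1572, 0.125 ]), array([-0.0027,  0.1482,  0.125 ])]
shaker [-0.081  0.179  0.075]
0.56 344 384 35 79
```

View pics/c2.png

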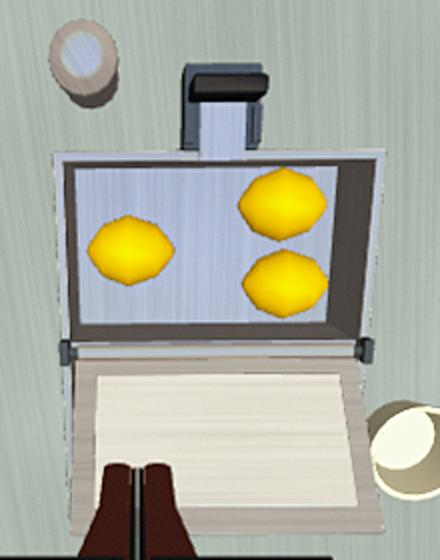

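```bash
sed -i 's/ww(440,67)/ww(442.5,75.5)/;s/ww(275,69)/ww(277.5,76.5)/;s/ww(440,261)/ww(441,266.5)/;s/ww(285,261)/ww(285,266)/;s/(342,28),(382,28),(361,38)/(345.5,36.5),(384.5,36.5)/;s/(289,18)/(291,22)/' fit.py
sed -i 's/^L=\[/O+=[(ww(283,175.5),(-.1,0,.088)),(ww(432.5,174.5),(.1,0,.088))]\nL=[/; s/return np.concatenate(r)/return np.concatenate([a*(1 if len(r) else 1) for a in r])*WT/' fit.py
sed -i "s/^def f(q)/WT=np.repeat([3. if o[0][0] is W else 1. for o in O+L],2)\ndef f(q)/" fit.py
python3 fit.py; python3 -c "
from h import *
print(state()['ee_pos'],state()['time'])"
```

```text
[ 0.5487808  -0.0960899  -0.11393317  0.69755373]
[[-1.1, -2.2], [1.6, -1.8], [-0.2, 0.5], [-2.0, -1.6], [1.1, -2.9], [-2.8, -2.8], [0.2, -4.6], [4.3, -3.5], [-3.0, -4.2], [-8.8, 0.6], [7.1, 1.5], [-0.2, -0.7], [2.1, -0.6], [-0.1, 0.4], [-1.7, -0.8], [1.2, 0.6], [-2.1, 4.1]]
tabs [280.06243599 175.6962215 ] [434.85666747 175.01098746]
tab outer top at local y: [array([-0.0216,  0.1561,  0.125 ]), array([0.019, 0.156, 0.125])]
shaker [-0.082  0.181  0.075]
0.92 345 383 38 81
[ 0.50005051 -0.07862083  0.32970924] 4.2667
```

```bash
python3 - <<'E'
from h import *
q=np.load("q.npy");R=Rdown(q[2])
for X in [(0,-.135,.30),(0,-.135,.14)]: print(w(q,X),cmd(w(q,X),R))
E
```

```text
[ 0.53343308 -0.23021464  0.3       ] [-1.4662e+01  5.1000e+00  2.9640e+00  0.0000e+00 -0.0000e+00 -4.0000e-03]
[ 0.53343308 -0.23021464  0.14      ] [-1.4670e+01  5.0980e+00  1.8964e+01  0.0000e+00 -0.0000e+00 -4.0000e-03]
```

Request:
{"fn": "step_arm", "kwargs": {"commands": "-2 1 0 0 0 0 0; -5 2 1 0 0 0 0; -8 3 2 0 0 0 0; -11 4 3 0 0 0 0; -13.5 5 3 0 0 0 0; -14.6 5.1 3 0 0 0 0; -14.6 5.1 4.5 0 0 0 0; -14.6 5.1 7 0 0 0 0; -14.6 5.1 9.5 0 0 0 0; -14.6 5.1 12 0 0 0 0; -14.6 5.1 14.5 0 0 0 0; -14.6 5.1 16.5 0 0 0 0; -14.6 5.1 18 0 0 0 0; -14.6 5.1 18.9 0 0 0 0; -14.6 5.1 18.9 0 0 0 0; -14.6 5.1 18.9 0 0 0 0; -14.6 5.1 18.9 0 0 0 0; -14.6 5.1 18.9 0 0 0 0"}}

```text
time: 5.77
ee_pos: [0.5339, -0.2309, 0.1418]
tool_rot: [[0.12, 0.993, 0.002], [0.993, -0.12, -0.0], [-0.0, 0.002, -1.0]]
force: [-0.2, 0.7, 0.2]
grip_width: 0.004
gripper_force: 0.0
```

```bash
cat >> h.py <<'E'
def loc():
    q=np.load("q.npy");s=state();return (Rz(q[2]).T@(np.array(s["ee_pos"])-[q[0],q[1],0])).round(4)
E
python3 - <<'E'
from h import *
W=get_image("wrist");save(W,"w2");print(loc(),state()["time"],state()["force"])
E
```

```text
[ 0.0005 -0.1356  0.1417] 5.8167 [ 0.34765804 -0.64064309  0.96249279]
```

View pics/w2.png

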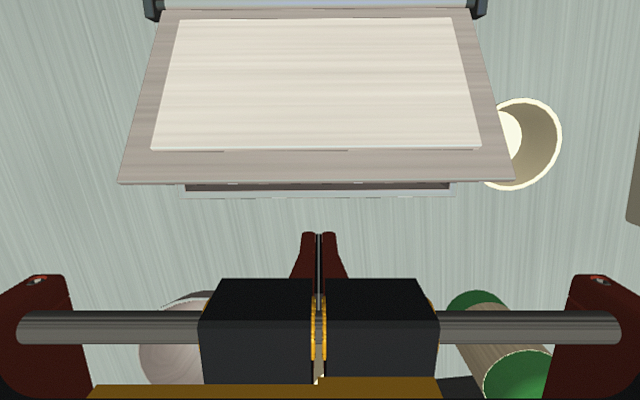

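```bash
cat > path.py <<'E'
import numpy as np
hw=.010
def pt(th):
    d=.118 if th<np.pi/2 else .096
    y=-d*np.cos(th)-.002*np.sin(th)-hw; z=.088+d*np.sin(th)-.002*np.cos(th)
    return y,z-(.022 if th<np.pi/2 else 0)
ths=np.r_[.62,.65,np.linspace(.68,3.14,78)]
c=(-.135,.1415)
for k in range(0,80,20):
    print("call",k);o=[]
    for t in ths[k:k+20]:
        y,z=pt(t);o.append("%.1f 0 %.1f 0 0 0 0"%((y-c[0])*100,-(z-c[1])*100));
    c=(c[0]+float(o[-1].split()[0])/100,c[1]-float(o[-1].split()[2])/100)
    print("; ".join(o),ths[k+19].round(2),np.round(c,4))
E
python3 path.py
```

```text
call 0
2.8 0 0.9 0 0 0 0; 3.0 0 0.6 0 0 0 0; 3.2 0 0.3 0 0 0 0; 3.4 0 -0.0 0 0 0 0; 3.7 0 -0.3 0 0 0 0; 3.9 0 -0.6 0 0 0 0; 4.2 0 -0.8 0 0 0 0; 4.5 0 -1.1 0 0 0 0; 4.8 0 -1.4 0 0 0 0; 5.0 0 -1.6 0 0 0 0; 5.3 0 -1.8 0 0 0 0; 5.6 0 -2.1 0 0 0 0; 6.0 0 -2.3 0 0 0 0; 6.3 0 -2.5 0 0 0 0; 6.6 0 -2.7 0 0 0 0; 6.9 0 -2.8 0 0 0 0; 7.3 0 -3.0 0 0 0 0; 7.6 0 -3.2 0 0 0 0; 7.9 0 -3.3 0 0 0 0; 8.3 0 -3.5 0 0 0 0 1.22 [-0.052   0.1765]
call 20
0.3 0 -0.1 0 0 0 0; 0.7 0 -0.2 0 0 0 0; 1.1 0 -0.3 0 0 0 0; 1.4 0 -0.4 0 0 0 0; 1.8 0 -0.5 0 0 0 0; 2.2 0 -0.6 0 0 0 0; 2.5 0 -0.6 0 0 0 0; 2.9 0 -0.7 0 0 0 0; 3.3 0 -0.7 0 0 0 0; 3.7 0 -0.7 0 0 0 0; 4.0 0 -0.8 0 0 0 0; 4.3 0 -0.8 0 0 0 0; 4.6 0 -0.7 0 0 0 0; 5.0 0 -0.7 0 0 0 0; 5.3 0 -0.7 0 0 0 0; 5.6 0 -0.7 0 0 0 0; 5.9 0 -0.6 0 0 0 0; 6.2 0 -0.5 0 0 0 0; 6.5 0 -0.5 0 0 0 0; 6.8 0 -0.4 0 0 0 0 1.86 [0.016  0.1805]
call 40
0.3 0 0.1 0 0 0 0; 0.6 0 0.2 0 0 0 0; 0.8 0 0.3 0 0 0 0; 1.1 0 0.4 0 0 0 0; 1.4 0 0.5 0 0 0 0; 1.7 0 0.7 0 0 0 0; 2.0 0 0.8 0 0 0 0; 2.2 0 0.9 0 0 0 0; 2.5 0 1.1 0 0 0 0; 2.7 0 1.3 0 0 0 0; 3.0 0 1.4 0 0 0 0; 3.2 0 1.6 0 0 0 0; 3.5 0 1.8 0 0 0 0; 3.7 0 2.0 0 0 0 0; 3.9 0 2.2 0 0 0 0; 4.2 0 2.4 0 0 0 0; 4.4 0 2.7 0 0 0 0; 4.6 0 2.9 0 0 0 0; 4.8 0 3.1 0 0 0 0; 5.0 0 3.4 0 0 0 0 2.5 [0.066  0.1465]
call 60
0.2 0 0.2 0 0 0 0; 0.3 0 0.4 0 0 0 0; 0.5 0 0.7 0 0 0 0; 0.7 0 1.0 0 0 0 0; 0.8 0 1.2 0 0 0 0; 1.0 0 1.5 0 0 0 0; 1.1 0 1.8 0 0 0 0; 1.2 0 2.1 0 0 0 0; 1.3 0 2.3 0 0 0 0; 1.4 0 2.6 0 0 0 0; 1.5 0 2.9 0 0 0 0; 1.6 0 3.2 0 0 0 0; 1.7 0 3.5 0 0 0 0; 1.8 0 3.8 0 0 0 0; 1.8 0 4.1 0 0 0 0; 1.9 0 4.4 0 0 0 0; 1.9 0 4.7 0 0 0 0; 2.0 0 5.0 0 0 0 0; 2.0 0 5.3 0 0 0 0; 2.0 0 5.6 0 0 0 0 3.14 [0.086  0.0905]
```

Request:
{"fn": "step_arm", "kwargs": {"commands": "1 0 0 0 0 0 0; 1.8 0 0 0 0 0 0; 2.5 0 0.3 0 0 0 0; 3.1 0 0.2 0 0 0 0; 3.4 0 0 0 0 0 0; 3.7 0 -0.3 0 0 0 0; 3.9 0 -0.6 0 0 0 0; 4.2 0 -0.8 0 0 0 0; 4.5 0 -1.1 0 0 0 0; 4.8 0 -1.4 0 0 0 0; 5.0 0 -1.6 0 0 0 0; 5.3 0 -1.8 0 0 0 0; 5.6 0 -2.1 0 0 0 0; 6.0 0 -2.3 0 0 0 0; 6.3 0 -2.5 0 0 0 0; 6.6 0 -2.7 0 0 0 0; 6.9 0 -2.8 0 0 0 0; 7.3 0 -3.0 0 0 0 0; 7.6 0 -3.2 0 0 0 0; 7.9 0 -3.3 0 0 0 0"}}

```text
time: 7.48
ee_pos: [0.5429, -0.1517, 0.1739]
tool_rot: [[0.119, 0.993, 0.0], [0.993, -0.119, 0.0], [0.0, 0.0, -1.0]]
force: [-1.2, -3.3, 2.0]
grip_width: 0.003
gripper_force: 1.6
```

```bash
python3 - <<'E'
from h import *
W=get_image("wrist");save(W,"w3");S=get_image("scene");print(loc(),state()["time"],state()["force"])
a=W["frame"][:,100:540];b=cv2.resize(S["frame"][100:300,190:410],(440,400),interpolation=2)
cv2.imwrite("pics/c3.png",cv2.resize(np.hstack([a,b])[:,:,::-1],(800,364)))
E
```

```text
[ 0.0006 -0.0555  0.1738] 7.5833 [-0.84163105 -0.86168929  1.40439855]
```

View pics/c3.png

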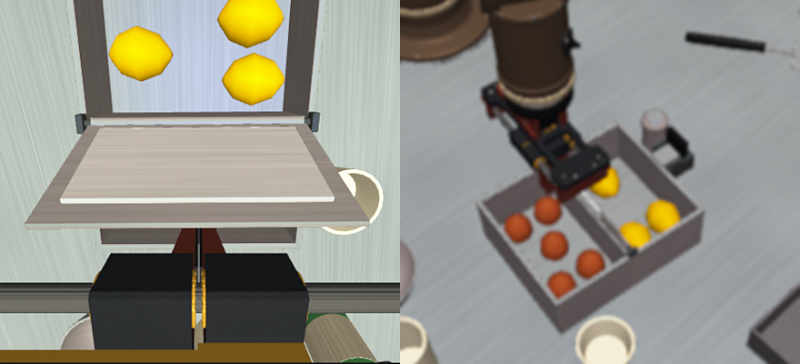

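The leaf has turned well up, its free edge (crop row ~225) resting against the closed fingers, which show below it at (200,240). I'll continue along the arc.

Request:
{"fn": "step_arm", "kwargs": {"commands": "0.4 0 -0.2 0 0 0 0; 0.7 0 -0.3 0 0 0 0; 1.1 0 -0.4 0 0 0 0; 1.5 0 -0.5 0 0 0 0; 1.8 0 -0.6 0 0 0 0; 2.2 0 -0.7 0 0 0 0; 2.6 0 -0.8 0 0 0 0; 2.9 0 -0.8 0 0 0 0; 3.3 0 -0.9 0 0 0 0; 3.7 0 -0.9 0 0 0 0; 4.1 0 -0.9 0 0 0 0; 4.4 0 -1 0 0 0 0; 4.7 0 -1 0 0 0 0; 5.0 0 -0.9 0 0 0 0; 5.4 0 -0.9 0 0 0 0; 5.7 0 -0.9 0 0 0 0; 6.0 0 -0.9 0 0 0 0; 6.3 0 -0.8 0 0 0 0; 6.6 0 -0.7 0 0 0 0; 6.9 0 -0.7 0 0 0 0"}}

```text
time: 9.25
ee_pos: [0.551, -0.0834, 0.1805]
tool_rot: [[0.12, 0.993, -0.0], [0.993, -0.12, 0.0], [0.0, -0.0, -1.0]]
force: [-0.0, -2.1, -0.8]
grip_width: 0.006
gripper_force: 0.8
```

```bash
python3 - <<'E'
from h import *
W=get_image("wrist");S=get_image("scene");print(loc(),state()["time"],state()["force"])
a=W["frame"][:,100:540];b=cv2.resize(S["frame"][100:300,190:410],(440,400),interpolation=2)
cv2.imwrite("pics/c4.png",cv2.resize(np.hstack([a,b])[:,:,::-1],(800,364)))
E
```

```text
[0.0007 0.0133 0.1805] 9.35 [ 0.65639388 -0.78383437 -0.45075213]
```

View pics/c4.png

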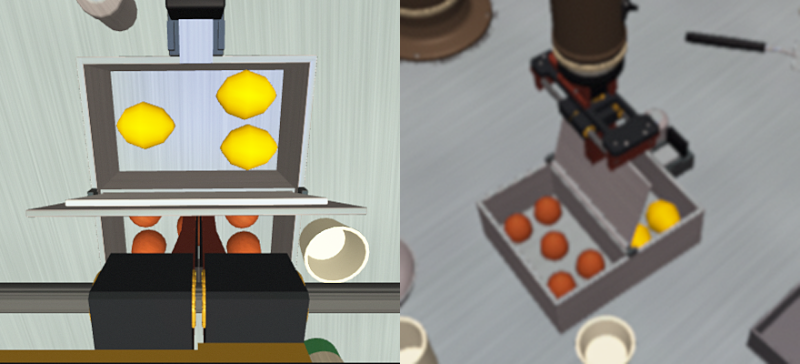

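The leaf is just past upright, its edge at row ~210, with the fingers on its inner face. Next: carry it over and down.

Request:
{"fn": "step_arm", "kwargs": {"commands": "0.3 0 0.1 0 0 0 0; 0.6 0 0.2 0 0 0 0; 0.9 0 0.3 0 0 0 0; 1.2 0 0.4 0 0 0 0; 1.5 0 0.5 0 0 0 0; 1.7 0 0.6 0 0 0 0; 2 0 0.8 0 0 0 0; 2.3 0 0.9 0 0 0 0; 2.5 0 1 0 0 0 0; 2.8 0 1.2 0 0 0 0; 3 0 1.4 0 0 0 0; 3.3 0 1.5 0 0 0 0; 3.5 0 1.7 0 0 0 0; 3.8 0 1.9 0 0 0 0; 4 0 2.1 0 0 0 0; 4.2 0 2.3 0 0 0 0; 4.5 0 2.5 0 0 0 0; 4.7 0 2.8 0 0 0 0; 5 0 3.1 0 0 0 0; 5.3 0 3.5 0 0 0 0"}}

```text
time: 11.02
ee_pos: [0.5574, -0.0309, 0.1454]
tool_rot: [[0.12, 0.993, 0.0], [0.993, -0.12, 0.0], [0.0, 0.0, -1.0]]
force: [0.1, -1.0, 1.1]
grip_width: 0.005
gripper_force: 0.5
```

Request:
{"fn": "step_arm", "kwargs": {"commands": "0.2 0 0.2 0 0 0 0; 0.3 0 0.4 0 0 0 0; 0.5 0 0.7 0 0 0 0; 0.7 0 1.0 0 0 0 0; 0.8 0 1.2 0 0 0 0; 1.0 0 1.5 0 0 0 0; 1.1 0 1.8 0 0 0 0; 1.2 0 2.1 0 0 0 0; 1.3 0 2.3 0 0 0 0; 1.4 0 2.6 0 0 0 0; 1.5 0 2.9 0 0 0 0; 1.6 0 3.2 0 0 0 0; 1.7 0 3.5 0 0 0 0; 1.8 0 3.8 0 0 0 0; 1.8 0 4.1 0 0 0 0; 1.9 0 4.4 0 0 0 0; 1.9 0 4.7 0 0 0 0; 2.0 0 5.0 0 0 0 0; 2.0 0 5.3 0 0 0 0; 2.0 0 5.5 0 0 0 0"}}

```text
time: 12.68
ee_pos: [0.5597, -0.0112, 0.0903]
tool_rot: [[0.12, 0.993, -0.0], [0.993, -0.12, 0.0], [0.0, -0.0, -1.0]]
force: [-1.5, 1.7, 15.5]
grip_width: 0.005
gripper_force: 8.4
```

```bash
python3 - <<'E'
from h import *
W=get_image("wrist");S=get_image("scene");print(loc(),state()["time"],state()["force"])
a=W["frame"][:,100:540];b=cv2.resize(S["frame"][100:300,190:410],(440,400),interpolation=2)
cv2.imwrite("pics/c5.png",cv2.resize(np.hstack([a,b])[:,:,::-1],(800,364)))
E
```

```text
[0.0012 0.0855 0.0905] 12.7833 [ 0.43041502  0.38480275 -0.37822814]
```

View pics/c5.png

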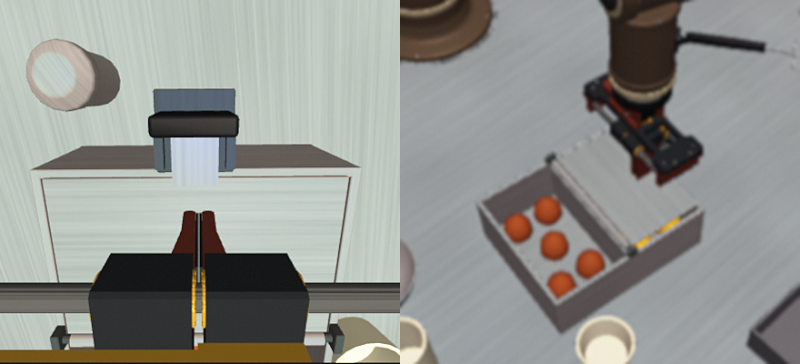

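Request:
{"fn": "step_arm", "kwargs": {"commands": "0 0 0.2 0 0 0 0; 0 0 0.4 0 0 0 0; 0 0 0.4 0 0 0 0; 0 0 0.4 0 0 0 0"}}

```text
time: 13.12
ee_pos: [0.5599, -0.0113, 0.09]
tool_rot: [[0.12, 0.993, 0.001], [0.993, -0.12, 0.003], [0.003, 0.0, -1.0]]
force: [-13.7, 1.3, 39.0]
grip_width: 0.005
gripper_force: 19.5
```

```bash
python3 - <<'E'
from h import *
q=np.load("q.npy")
W=get_image("wrist");print(loc(),state()["time"],state()["force"])
for n in["bolt_face","salt_shaker"]:
    a=silhouettes(W,n)[0];v,u=np.where(a["pixels"]);print(n,a["p"],u.min(),u.max(),v.min(),v.max())
g=W["frame"][110:165,313].sum(1);print(g.tolist())
for uv in [(313,122),(265,124),(362,124)]: print((Rz(q[2]).T@(onz(W,uv,.125)-[q[0],q[1],0])).round(4))
E
```

```text
[0.0014 0.0855 0.09  ] 13.1667 [-13.73616134   2.56871823  37.71457626]Traceback (most recent call last):
  File "<stdin>", line 5, in <module>
IndexError: list index out of range
```

Request:
{"fn": "step_arm", "kwargs": {"commands": "0 0 -0.4 0 0 0 0; 0 0 -1 0 0 0 0; 0 0 -2.5 0 0 0 0; 0 0 -4.5 0 0 0 0; 0 0 -7 0 0 0 0; 0 0 -9.5 0 0 0 0; 0 0 -11 0 0 0 0; 0 0 -11.5 0 0 0 0; 0 0 -11.5 0 0 0 0; 0 0 -11.5 0 0 0 0; 0 0 -11.5 0 0 0 0"}}

```text
time: 14.13
ee_pos: [0.5589, -0.0112, 0.2003]
tool_rot: [[0.119, 0.993, -0.002], [0.993, -0.119, -0.0], [-0.001, -0.002, -1.0]]
force: [0.7, 0.1, 0.2]
grip_width: 0.004
gripper_force: 0.0
```

```bash
python3 - <<'E'
from h import *
q=np.load("q.npy")
W=get_image("wrist");save(W,"w6");print(loc(),state()["time"],state()["force"])
for n in["bolt_face","salt_shaker","leaf_edge"]:
  for a in silhouettes(W,n)[:1]:
    v,u=np.where(a["pixels"]);print(n,a["p"],u.min(),u.max(),v.min(),v.max())
c=W["frame"][20:320,120:520];cv2.imwrite("pics/c6.png",cv2.resize(c,(800,600),interpolation=2)[:,:,::-1])
E
```

```text
[0.0005 0.0855 0.2003] 14.1833 [-0.0355168  -1.15729454 -0.33719685]
bolt_face 0.67 289 344 112 164
salt_shaker 0.81 201 259 65 113
leaf_edge 0.76 214 421 157 278
```

View pics/c6.png

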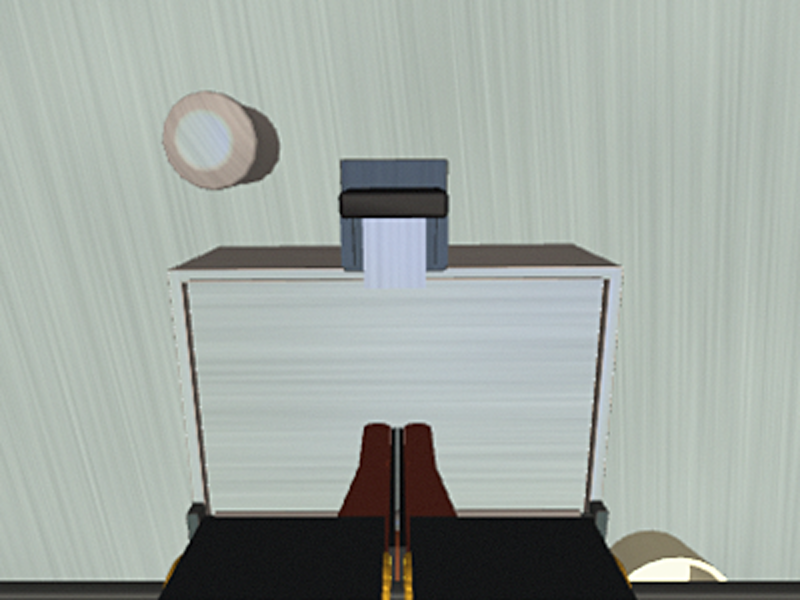

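```bash
python3 - <<'E'
from h import *
q=np.load("q.npy");W=get_image("wrist")
for uv,z in [((290.5,115),.125),((343.5,115),.125),((317,100),.091),((215,153),.084),((430,153),.084),((302,164),.093),((332,164),.093)]: print(z,(Rz(q[2]).T@(onz(W,uv,z)-[q[0],q[1],0])).round(4))
print(state()["tool_rot"][0],q,loc())
E
```

```text
0.125 [-0.019  0.155  0.125]
0.125 [0.0192 0.1547 0.125 ]
0.091 [0.     0.1654 0.091 ]
0.084 [-0.0896  0.1218  0.084 ]
0.084 [0.0984 0.1205 0.084 ]
0.093 [-0.0132  0.1132  0.093 ]
0.093 [0.0124 0.113  0.093 ]
[ 0.11979225  0.99279844 -0.00103739] [ 0.5487808  -0.0960899  -0.11393317  0.69755373] [0.0009 0.0854 0.201 ]
```

Request:
{"fn": "step_arm", "kwargs": {"commands": "1 0 0 0 0 0 0; 3 0 0 0 0 0 0; 5.5 0 0 0 0 0 0; 8 0 0 0 0 0 0; 10 0 0 0 0 0 0; 10.9 0 0 0 0 0 0; 10.9 0 0 0 0 0 0; 10.9 0 1 0 0 0 0; 10.9 0 3 0 0 0 0; 10.9 0 5 0 0 0 0; 10.9 0 7 0 0 0 0; 10.9 0 8.7 0 0 0 0; 10.9 0 9.7 0 0 0 0; 10.9 0 9.7 0 0 0 0; 10.9 0 9.7 0 0 0 0; 10.9 0 9.7 0 0 0 0"}}

```text
time: 15.72
ee_pos: [0.5734, 0.0961, 0.1055]
tool_rot: [[0.121, 0.993, 0.001], [0.993, -0.121, 0.0], [0.0, 0.001, -1.0]]
force: [-0.3, -0.9, 0.3]
grip_width: 0.007
gripper_force: 0.0
```

```bash
python3 - <<'E'
from h import *
print(loc(),state()["time"],state()["force"],state()["tool_rot"][0])
E
```

```text
[0.0026 0.1937 0.1055] 15.7167 [-0.29053111 -0.89225011  0.32098376] [0.12077693 0.99267894 0.00120625]
```

Request:
{"fn": "step_arm", "kwargs": {"commands": "-0.6 -0.1 0 0 0 0 0; -1.4 -0.2 0 0 0 0 0; -2 -0.2 0 0 0 0 0; -2.4 -0.2 0 0 0 0 0; -2.7 -0.2 0 0 0 0 0; -3 -0.2 0 0 0 0 0; -3.2 -0.2 0 0 0 0 0; -3.4 -0.2 0 0 0 0 0; -3.6 -0.2 0 0 0 0 0; -3.8 -0.2 0 0 0 0 0; -4 -0.2 0 0 0 0 0; -4.2 -0.2 0 0 0 0 0; -4.4 -0.2 0 0 0 0 0; -4.5 -0.2 0 0 0 0 0; -4.6 -0.2 0 0 0 0 0; -4.6 -0.2 0 0 0 0 0"}}

```text
time: 17.05
ee_pos: [0.5654, 0.0516, 0.1047]
tool_rot: [[0.12, 0.993, 0.0], [0.993, -0.12, 0.0], [0.0, 0.0, -1.0]]
force: [2.1, 3.4, 0.8]
grip_width: 0.006
gripper_force: 1.4
```

Request:
{"fn": "step_arm", "kwargs": {"commands": "-0.1 0 0 0 0 0 0; -0.2 0 0 0 0 0 0; -0.3 0 0 0 0 0 0; -0.4 0 0 0 0 0 0; -0.5 0 0 0 0 0 0; -0.5 0 0 0 0 0 0"}}

```text
time: 17.55
ee_pos: [0.5654, 0.0514, 0.1048]
tool_rot: [[0.116, 0.993, 0.001], [0.993, -0.116, 0.005], [0.005, 0.001, -1.0]]
force: [4.0, 14.1, 0.5]
grip_width: 0.006
gripper_force: 7.2
```

```bash
python3 - <<'E'
from h import *
print(loc(),state()["time"],state()["force"],state()["tool_rot"][0])
E
```

```text
[-0.0003  0.1484  0.1048] 17.55 [ 4.03055194 14.12658041  0.46204105] [0.11617411 0.99322822 0.00113061]
```

Request:
{"fn": "step_arm", "kwargs": {"commands": "-0.1 0 0 0 0 0 0; -0.2 0 0 0 0 0 0; -0.3 0 0 0 0 0 0; -0.4 0 0 0 0 0 0; -0.4 0 0 0 0 0 0"}}

```text
time: 17.97
ee_pos: [0.5653, 0.0511, 0.1049]
tool_rot: [[0.113, 0.994, 0.002], [0.993, -0.113, 0.009], [0.009, 0.001, -1.0]]
force: [4.2, 23.8, -1.1]
grip_width: 0.003
gripper_force: 11.8
```

Request:
{"fn": "step_arm", "kwargs": {"commands": "0.5 0 0 0 0 0 0; 1 0 0 0 0 0 0; 2 0 0 0 0 0 0; 3.5 0 0 0 0 0 0; 5 0 0 0 0 0 0; 5.5 0 0 0 0 0 0; 5.5 0 -2 0 0 0 0; 5.5 0 -5 0 0 0 0; 5.5 0 -8 0 0 0 0; 5.5 0 -10 0 0 0 0; 2 0 -10 0 0 0 0; -1.5 0 -10 0 0 0 0; -4.5 0 -10 0 0 0 0; -5.5 0 -10 0 0 0 0; -5.5 0 -10 0 0 0 0; -5.5 0 -10 0 0 0 0; -5.5 0 -10 0 0 0 0"}}

```text
time: 19.38
ee_pos: [0.5579, -0.01, 0.2044]
tool_rot: [[0.118, 0.993, -0.0], [0.993, -0.118, 0.001], [0.001, -0.0, -1.0]]
force: [-1.1, 0.5, 0.2]
grip_width: 0.007
gripper_force: 0.0
```

```bash
python3 - <<'E'
from h import *
W=get_image("wrist");T=get_image("top");print(loc(),state()["time"],state()["force"])
a=cv2.resize(W["frame"][20:320,120:520],(533,400),interpolation=2);b=cv2.resize(T["frame"][140:300,260:367],(267,400),interpolation=2)
cv2.imwrite("pics/c7.png",np.hstack([a,b])[:,:,::-1])
E
```

```text
[-0.0008  0.0865  0.2043] 19.4833 [ 0.0047324  -0.88038124 -0.82625451]
```

View pics/c7.png

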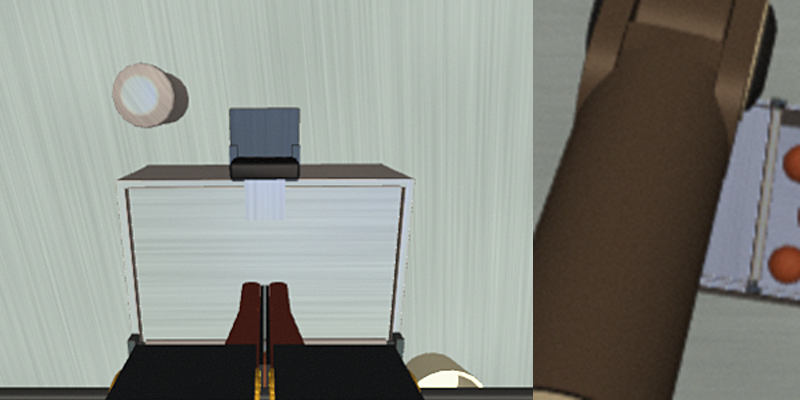

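The tongue now lies over the leaf's edge (tip at crop row 220) and the tab is at row 157. I'll check the travel, then hand in if it reads home.

```bash
python3 - <<'E'
from h import *
q=np.load("q.npy");W=get_image("wrist")
y=[(Rz(q[2]).T@(onz(W,uv,z)-[q[0],q[1],0]))[1] for uv,z in [((317,137.8),.125),((317,185),.093)]]
print(y); ok=y[0]<.137 and y[1]<.100 or y[1]<.0975
print(ok)
if .1548-y[0]>.0165 and .113-y[1]>.0165: print(hand_in())
E
```

```text
[np.float64(0.13950704935901084), np.float64(0.09497119433126963)]
True
```

```bash
python3 -c "
from rig import *
print(hand_in())"
```

```text
the job is handed in; nothing more can be done
None
```

The leaf was guided over and lies flat on its stop over the lemons. The bolt was then pushed in until it stopped firmly: 24 N moved it only 0.3 mm further, and the images put its travel at about 16–18 mm. I touched nothing else, and the job is handed in; no verdict came back.

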